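# Screw the lens onto the camera test box without cross-threading

## Task

Screw the black lens, which stands on the blue mat, onto the threaded mount on top of the black test box. Set it square on the mount, turn it backward (anticlockwise seen from above) under light pressure until you feel it drop a step into the thread, then turn it forward (clockwise) until it is fully home, with its shoulder flush on the rim, and let go. Be gentle with the thread: never force or jam it, and leave the other things on the table alone.

Things in the scene. Friction and masses are not known exactly. Their poses are not given: they have to be found in the camera images.
- lens: Black camera lens standing upright on the blue mat, mount end down; 51.5 mm tall, about 0.22 kg. Origin: centre of its underside, z up. From below: aluminium boss, diameter 34 mm, 13.5 mm tall, then the barrel, diameter 56 mm, 38 mm tall (grip it there). Its thread: four brass studs, 3 mm thick, on the boss along +x, +y, -x, -y, out to radius 23 mm, centred 2.5 mm above the underside.
- lens_shoulder (a point): Centre of the flat lower face of the lens barrel (the shoulder), on the lens axis, 13.5 mm above the lens's underside.
- lens_front (a point): Centre of the top face of the lens (its glass), on the axis 51.5 mm above the underside.
- testbox: Black camera test box, 150 x 150 mm, top face 85 mm above its underside, fixed to the table. Origin: centre of its underside, z up. The mount stands on the middle of its top: a steel collar 16 mm high, outer diameter 64 mm, bore 48 mm with a short lead-in, four-start right-handed thread inside.
- mount_rim (a point): Centre of the collar's flat top rim, 101 mm above the table. Lens fully home: its shoulder lies on this rim, so that lens_shoulder meets this point. Shoulder heights named below are above this rim.
- mount_thread (a point): On the mount axis, 8 mm below the rim. Around it: four ledges 2 mm thick, 60 degrees long, falling clockwise 0.05 mm a degree; at each ledge's high end a 24 degree gap, then a 6 degree blunt stop. Where the gaps lie is unknown, not tied to the box's yaw. A lens set down elsewhere lies on the ledges, shoulder 4.5 to 8.3 mm up; turned forward there it jams on the stops within 60 degrees.
- mount_floor (a point): On the mount axis, collar bottom. Backward at most 70 degrees the studs climb to the gaps and drop 6 mm (shoulder then 1.8 to 2.7 mm up), with 16 degrees of play to the stops. A slip of 3 mm off a stop, shoulder still over 4 mm up, is not it. Then forward: down 0.05 mm a degree, shoulder on the rim after 37 to 53 degrees, end stop about 20 later. The hand must follow up and down. Over 25 N between lens and box harms the thread.
- lens_cap: Black plastic lens cap, diameter 60 mm, 11 mm tall, lying on the mat; leave alone. Origin: centre of its underside.
- filter_ring: Dark steel filter ring, diameter 52 mm, 7 mm tall, lying on the mat; leave alone. Origin: centre of its underside.
- screwdriver: Screwdriver, 150 mm long, lying on the table to the robot's right; leave alone.
- multimeter: Yellow multimeter, 150 x 75 x 40 mm, lying on the table to the left; leave alone. Origin: centre of its underside.
- mug: White mug, diameter 80 mm, 90 mm tall, on the right; leave alone.
- cleaner: Blue bottle, diameter 44 mm, 120 mm tall, on the right; leave alone. Origin: centre of its underside.
- mouse: Black computer mouse, diameter 64 mm, 34 mm tall, on the left; leave alone.

How it is judged:
By the outcome, as a careful person would: the job done as asked, in the order asked, and still so for the second after the job is handed in, with the robot touching nothing.
It also fails if it takes over 54 s, if anything falls off the work surface, if the arm or the gripper's body presses on something with over 40 N, if the wrist force passes 120 N, or if a joint passes its speed limit or range.

## Robot

A 6-joint arm with a two-finger parallel gripper is mounted at the origin on the work surface. World frame = base frame: x ahead of the robot, y to its left, z up, the work surface at z = 0. Lengths are in m, angles in rad, forces in N, time in s.
With the tool pointing down it reaches from about 0.425 to 0.95 m from the base axis. Payload 3.5 kg.
Tool frame: the origin (TCP) lies at the very end of the fingers, on their centre line; the grasp point (between the pads) lies 19 mm behind it; z points along the fingers, y is the direction in which the jaws open and shut (so a half turn about z gives the same grasp; the last joint's range is limited). The gripper opens to 85 mm and grips with 20 to 120 N. Pads are 22 mm wide; open, the fingers measure 114 mm over their backs; the gripper's body (76 mm by 85 mm) begins 54 mm behind the grasp point. The pads swing forward as they close: fully open they stand 13 mm farther back than shut.
Start: joints at [-1.336, 0.286, 1.577, -0, 1.279, -0.15], TCP at [0.253, -0.626, 0.231] pointing down, gripper open.
Joint ranges: [-2.77, 2.77], [-0.9, 2.22], [0.21, 2.48], [-1.53, 4.67], [0.24, 2.81], [-2.84, 2.84]. Speed limits (rad/s): [2.79, 2.79, 3.14, 3.14, 3.14, 3.14].

## Interface

Orientations are given as a unit quaternion [x, y, z, w].
In Python, from plant import ctrl, imaging gives the robot as it stands.
- The arm moves only by the shell command python3 -m creep 'ROWS' [OPENING] [FORCE]. ROWS is JSON, one flat list of numbers, 4 for each row, row after row: the shift along the tool's x, y, z in units of 25 mm (1.0 is 25 mm), then the turn about the tool's z in units of 5 degrees (1.0 is 5 degrees). A call has 1 to 20 rows; each row is the pose to reach, as a shift and turn from the pose commanded when the call began, along the tool's axes at that moment; what a row does not reach only later rows make up. A row lasts 1/12 s, in which the tool goes at most 41.7 mm and 7.16 degrees, less where a joint would pass 70% of its speed; a pose out of reach is approached as far as the arm can. A call with a gripper value outside its range is refused whole. OPENING is the closure in counts, from 0 (fully open) to 255 (shut), set as the call begins (- or left out, the last holds). The fingers move at their own pace and stop on an object; FORCE is the grip in N (left out, the last holds). Time passes only in rows, so rows that repeat a pose let the fingers close. It gives the time, the measured TCP pose, the force and the opening at its end, in the units of the state.
- ctrl.get_state(): the state, without advancing time (a new reading comes with each control period).
- imaging.read_camera(name): name is "scene" or "top" or "wrist"; returns the picture (480x640x3 uint8, red, green, blue); there is no depth.
- imaging.camera_info(name): a dict with "intrinsics" (3x3 intrinsics, pixels), "origin" and "attitude" of the camera in the world. Camera axes: x right, y down, z forward; pixel columns grow to the right and rows downward; lengths in m; the calibration is good to about 2 mm. A picture is of the moment at which its call begins: read the wrist's pose just before it. camera_info takes no time and is no camera call; for the wrist camera it gives the pose at the moment of the call.
- ctrl.sign_off(): hands the job in, once; it reports no verdict.
Trained networks look in the newest picture that a camera, given by its name, has taken for a name from the list of things; names that differ only in an ending like _2 or _b are one class to them, and where a whole thing is asked for, a point or a joint stands for the part that bears it (a point fixed in the world has none). Each returns a list of dicts, best first, with "p" (0 to 1); they miss things now and then, are a little off and sometimes report something else, mostly with a low value. They report only what shows in the picture. A call takes as long as a camera call.
- imaging.silhouettes(camera, name): "mask" (480x640 bool, what is visible of it) and "uv" ([column, row] in pixels, amid what is visible of it).
The state is a dict: "time": time; "qpos": joint angles; "dq": joint speeds; "joint_efforts": joint torques, N m; "eef_pos": TCP position; "tcp_rot": TCP orientation; "contact_force": force on the tool from outside, world axes, zero at the start; "wrist_torque": the same for the moment, N m; "opening": opening from 0.0 (shut) to 1.0 (fully open).
Only numpy, scipy, OpenCV 4.12 (cv2) and the standard library are available. Lean on these libraries where they do the work, as an engineer would, in place of code of your own. Each camera call takes 0.05 s, during which the arm holds its last target.

## Working session

There is one attempt and no reset: what is moved stays moved. The work goes in short steps, Python scripts to look and compute and a shell command to move; the robot and the scene stay as the last step left them, time stands still between calls to the robot, and variables do not carry over. Pictures are saved under pics/ and viewed, and the job is handed in when it is done.

```bash
ls; mkdir -p pics; cat > h.py <<'E'
import numpy as np, cv2
from plant import ctrl, imaging
def snap(n,f):
    im=imaging.read_camera(n); cv2.imwrite('pics/'+f,im[:,:,::-1]); return im
def ray(n,uv,z,info=None):
    c=info or imaging.camera_info(n); K=np.array(c['intrinsics']); o=np.array(c['origin']); A=np.array(c['attitude'])
    from scipy.spatial.transform import Rotation as R
    M=R.from_quat(A).as_matrix() if A.size==4 else A.reshape(3,3)
    d=M@np.linalg.inv(K)@np.array([uv[0],uv[1],1.])
    return o+d*(z-o[2])/d[2]
E
python3 - <<'E'
from h import *
s=ctrl.get_state(); print(s)
for n in('scene','top','wrist'):
    print(n,imaging.camera_info(n)); snap(n,n+'0.png')
for n in('top','scene'):
  for k in('lens','testbox','lens_cap'):
    for r in imaging.silhouettes(n,k)[:3]:
        m=r['mask'];ys,xs=np.where(m); print(n,k,round(r['p'],2),r['uv'],xs.min(),xs.max(),ys.min(),ys.max())
E
```

```text
pics
{'time': 0.0, 'qpos': array([-1.33601087e+00,  2.87206506e-01,  1.57823636e+00,  4.45361637e-05,
        1.27858473e+00, -1.50007974e-01]), 'dq': array([-9.99846122e-05,  1.48108015e-03,  6.02138892e-04, -6.55637874e-04,
        1.74730810e-03, -1.61042831e-05]), 'joint_efforts': array([-6.57306718e-04, -4.05988455e+01, -2.92622870e+01, -2.47232911e-04,
        5.79503132e-03, -2.84222054e-06]), 'eef_pos': array([ 0.25324618, -0.62496174,  0.22988781]), 'tcp_rot': array([ 9.81549278e-01,  1.91205471e-01, -3.02944062e-05, -1.21727928e-03]), 'contact_force': array([0.15217454, 0.15983254, 0.28146139]), 'wrist_torque': array([ 0.01428325,  0.01712263, -0.04476824]), 'opening': 0.9987086267795056}
scene {'intrinsics': array([[498.42088151,   0.        , 324.70189206],
       [  0.        , 498.42088151, 242.06684316],
       [  0.        ,   0.        ,   1.        ]]), 'origin': array([1.53554461, 0.21598708, 0.93517229]), 'attitude': array([ 0.561029  ,  0.69977263, -0.34259282, -0.27963347])}
top {'intrinsics': array([[562.95151549,   0.        , 314.8369837 ],
       [  0.        , 562.95151549, 233.42001095],
       [  0.        ,   0.        ,   1.        ]]), 'origin': array([0.31562769, 0.01605403, 1.45977945]), 'attitude': array([ 0.70644189, -0.70457846,  0.05124279, -0.04339624])}
wrist {'intrinsics': array([[427.29810013,   0.        , 309.73760493],
       [  0.        , 427.29810013, 247.71656245],
       [  0.        ,   0.        ,   1.        ]]), 'origin': array([ 0.31657799, -0.59968629,  0.3734766 ]), 'attitude': array([ 0.82176382, -0.5533704 , -0.07684142,  0.11216428])}
top lens 0.6 [401.2, 229.8] 390 414 220 242
top testbox 0.75 [241.6, 227.1] 207 279 191 264
top lens_cap 0.84 [374.9, 189.6] 361 383 176 198
scene lens 0.62 [247.9, 259.8] 238 258 248 270
scene testbox 0.85 [390.4, 278.7] 362 425 250 308
scene lens_cap 0.78 [261.2, 302.9] 250 271 290 307
```

View pics/top0.png

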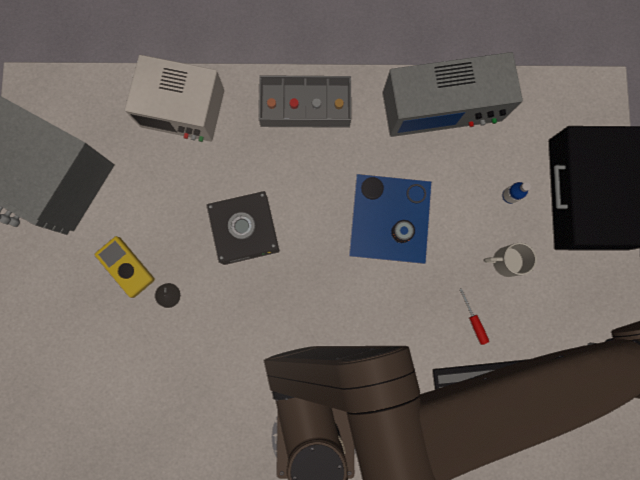

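View pics/scene0.png

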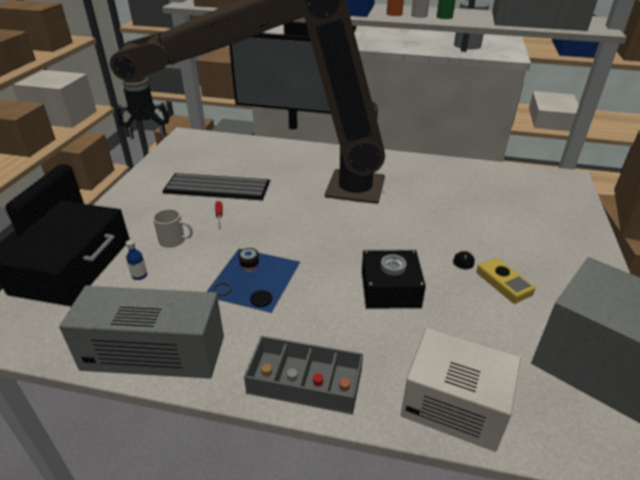

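View pics/wrist0.png

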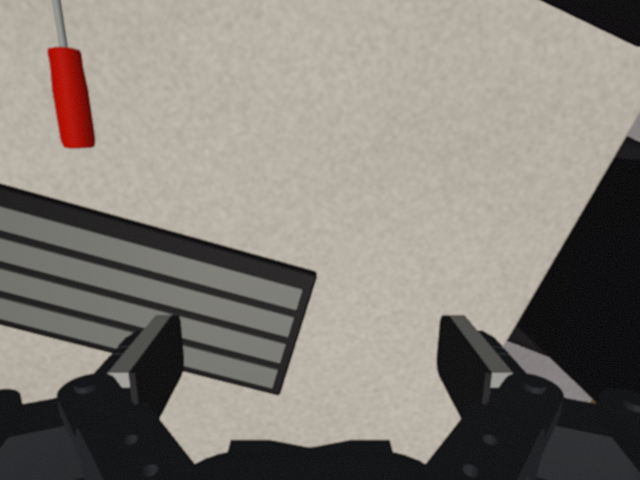

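The top view shows the lens at about (403,231), the mount ring at (241,225), the cap at (372,188) and the filter ring at (416,194).

```bash
python3 - <<'E'
from h import *
from scipy.spatial.transform import Rotation as R
im=cv2.imread('pics/top0.png')
cv2.imwrite('pics/crop.png',np.hstack([cv2.resize(im[195:265,365:445],None,fx=5,fy=5,interpolation=2),cv2.resize(im[190:260,205:285],None,fx=5,fy=5,interpolation=2)]))
for n,uv,z in (('lens',(403,230.5),.0515),('lens',(401.2,229.8),.03),('rim',(241,225),.101),('box',(243,227.5),.085),('cap',(372,188),.01),('ring',(416,194),.007)):
    print(n,ray('top',uv,z).round(4))
for n,uv,z in (('lens',(248.5,253),.0515),('rim',(393.5,264),.101)): print('scene',n,ray('scene',uv,z).round(4))
s=ctrl.get_state(); M=R.from_quat(s['tcp_rot']).as_matrix(); print(M.round(3))
E
```

```text
lens [ 0.5136 -0.2225  0.0515]
lens [ 0.5185 -0.2216  0.03  ]
rim [0.5188 0.1811 0.101 ]
box [0.515 0.178 0.085]
cap [ 0.6321 -0.15    0.01  ]
ring [ 0.6171 -0.2662  0.007 ]
scene lens [ 0.5072 -0.2236  0.0515]
scene rim [0.5244 0.1837 0.101 ]
[[ 0.927  0.375 -0.   ]
 [ 0.375 -0.927  0.   ]
 [ 0.    -0.    -1.   ]]
```

View pics/crop.png

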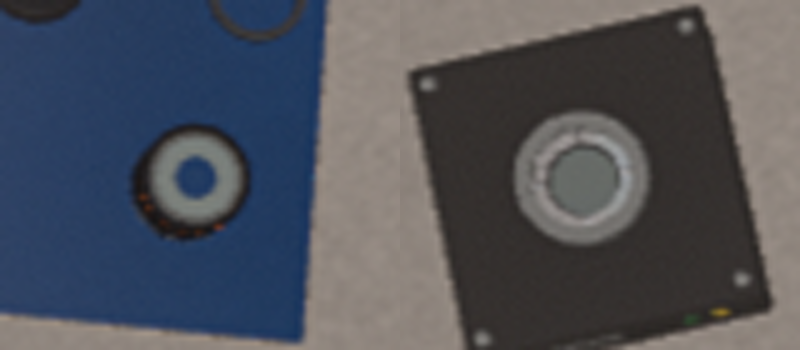

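```bash
python3 - <<'E'
from h import *
from scipy.spatial.transform import Rotation as R
s=ctrl.get_state(); M=R.from_quat(s['tcp_rot']).as_matrix()
c=imaging.camera_info('wrist'); C=R.from_quat(c['attitude']).as_matrix()
print((M.T@(np.array(c['origin'])-s['eef_pos'])).round(4)); print((M.T@C).round(3))
L=ray('top',(404.7,230.6),.0515);B=ray('top',(241.4,225.6),.101);print(L,B)
print(M.T@(L-s['eef_pos'])/.025)
E
```

```text
[ 0.0683 -0.     -0.1434]
[[ 0.    -0.963 -0.27 ]
 [ 1.     0.     0.   ]
 [ 0.    -0.27   0.963]]
[ 0.51339282 -0.22684153  0.0515    ] [0.51736452 0.18009745 0.101     ]
[ 15.62658855 -10.87794543   7.19224816]
```

```bash
python3 -m creep '[0.3,-0.2,0,-0.2, 1,-0.7,0,-0.6, 2,-1.4,0,-1.2, 3,-2.1,0,-1.8, 4,-2.8,0,-2.4, 5,-3.5,0,-3, 6,-4.2,0,-3.6, 7,-4.9,0,-4.2, 8,-5.6,0,-4.8, 9,-6.3,0,-5.4, 10,-7,0,-6, 11,-7.7,0,-6.6, 12,-8.4,0,-7.2, 13,-9.1,0,-7.8, 13.9,-9.7,0,-8.4, 14.7,-10.2,0,-8.8, 15.2,-10.6,0,-9, 15.6,-10.9,0,-9, 15.6,-10.9,0,-9, 15.6,-10.9,0,-9]' 0 40
python3 - <<'E'
from h import *
s=ctrl.get_state();print(s['qpos'],s['eef_pos'])
c=imaging.camera_info('wrist');snap('wrist','w1.png')
for r in imaging.silhouettes('wrist','lens')[:3]:
    m=r['mask'];ys,xs=np.where(m); print(round(r['p'],2),r['uv'],xs.min(),xs.max(),ys.min(),ys.max())
E
```

```text
time: 2.12
eef_pos: [0.5126, -0.2263, 0.2314]
tcp_rot: [0.833, 0.553, -0.0, 0.0]
contact_force: [-1.5, 0.2, 0.5]
opening: 0.998
[-5.96561840e-01  3.43336819e-02  1.86153829e+00 -4.54396271e-04
  1.24565042e+00 -1.96953461e-01] [ 0.51258584 -0.22626032  0.23137252]
0.7 [308.9, 210.5] 272 344 173 249
```

View pics/w1.png

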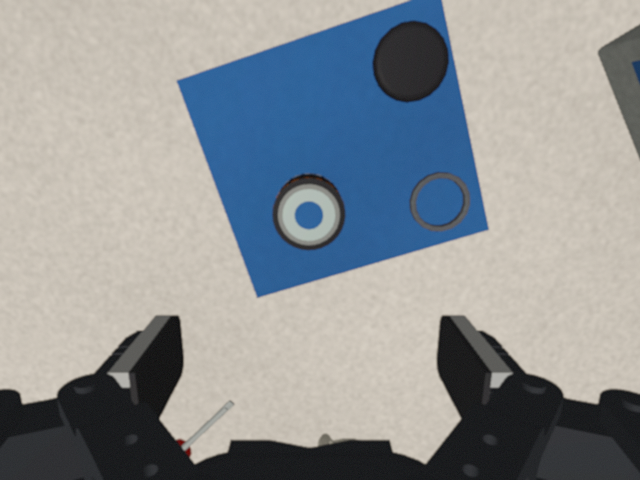

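The lens shows below the gripper at (309,214) in the wrist view, with the cap and ring well clear of it.

```bash
python3 - <<'E'
from h import *
from scipy.spatial.transform import Rotation as R
s=ctrl.get_state(); M=R.from_quat(s['tcp_rot']).as_matrix()
im=cv2.imread('pics/w1.png'); g=cv2.cvtColor(im,cv2.COLOR_BGR2HSV)
m=((g[...,1]<60)&(g[...,2]>120)).astype(np.uint8); m2=np.zeros_like(m); m2[170:260,265:355]=m[170:260,265:355]
c,_=cv2.findContours(m2,0,2); c=max(c,key=cv2.contourArea); e=cv2.fitEllipse(c);print(e)
c2=[cv2.fitEllipse(k) for k in cv2.findContours(((g[...,0]>95)&(g[...,1]>80)).astype(np.uint8)[195:235,290:330],0,2)[0] if len(k)>10];print(c2)
L=ray('wrist',e[0],.0525);print(L,M.T@(L-s['eef_pos'])/.025, s['eef_pos'])
E
```

```text
((308.3484191894531, 214.10621643066406), (58.912315368652344, 60.28314208984375), 90.98699951171875)
[((18.412309646606445, 19.84599494934082), (26.30105972290039, 26.92427635192871), 101.23372650146484)]
[ 0.51301462 -0.2224647   0.0525    ] [ 0.19177904 -0.04580014  7.1536272 ] [ 0.51222553 -0.22726102  0.23134256]
```

```bash
python3 -m creep '[0.05,0,0.3,0, 0.1,-0.02,1,0, 0.19,-0.05,2,0, 0.19,-0.05,3,0, 0.19,-0.05,3.7,0, 0.19,-0.05,4,0, 0.19,-0.05,4,0, 0.19,-0.05,4,0]'
cat > lens.py <<'E'
from h import *
from scipy.spatial.transform import Rotation as R
P=[]
s=ctrl.get_state(); M=R.from_quat(s['tcp_rot']).as_matrix()
im=snap('wrist','w2.png')[:,:,::-1].copy(); g=cv2.cvtColor(im,cv2.COLOR_BGR2HSV)
m=((g[...,1]<60)&(g[...,2]>120)).astype(np.uint8); r=imaging.silhouettes('wrist','lens')[0];print(r['p'],r['uv'])
k=cv2.dilate(r['mask'].astype(np.uint8),np.ones((3,3)));m*=k
c,_=cv2.findContours(m,0,2); c=max(c,key=cv2.contourArea); e=cv2.fitEllipse(c);print(e)
L=ray('wrist',e[0],.0525);print(L,M.T@(L-s['eef_pos'])/.025, s['eef_pos'])
E
python3 lens.py
```

```text
time: 2.88
eef_pos: [0.5132, -0.2223, 0.1314]
tcp_rot: [0.834, 0.552, -0.0, -0.0]
contact_force: [-1.1, -0.2, 1.3]
opening: 0.999
0.72 [499.4, 259.5]Traceback (most recent call last):
  File "lens.py", line 8, in <module>
    c,_=cv2.findContours(m,0,2); c=max(c,key=cv2.contourArea); e=cv2.fitEllipse(c);print(e)
                                                                 ~~~~~~~~~~~~~~^^^
cv2.error: OpenCV(4.12.0) /io/opencv/modules/imgproc/src/shapedescr.cpp:361: error: (-201:Incorrect size of input array) There should be at least 5 points to fit the ellipse in function 'fitEllipseNoDirect'
```

View pics/w2.png

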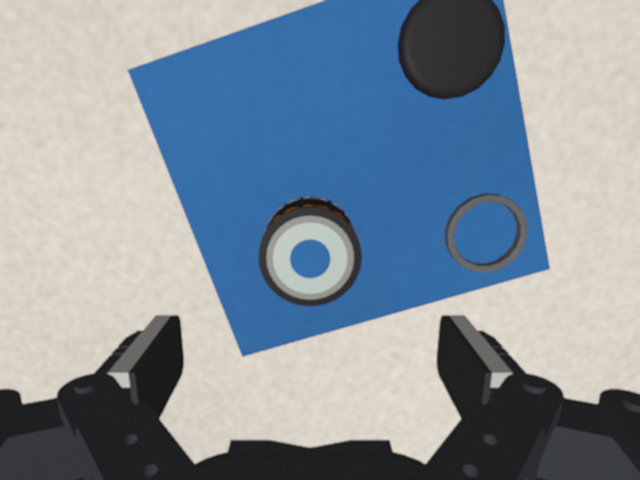

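The network picked the filter ring (499,260) instead of the lens. The lens's glass disc is at (310,258).

```bash
python3 - <<'E'
from h import *
from scipy.spatial.transform import Rotation as R
s=ctrl.get_state(); M=R.from_quat(s['tcp_rot']).as_matrix()
im=cv2.imread('pics/w2.png'); g=cv2.cvtColor(im,cv2.COLOR_BGR2HSV)
m=((g[...,1]<60)&(g[...,2]>150)).astype(np.uint8); m2=np.zeros_like(m); m2[205:315,255:370]=m[205:315,255:370]
c=max(cv2.findContours(m2,0,2)[0],key=cv2.contourArea); e=cv2.fitEllipse(c);print(e)
L=ray('wrist',e[0],.0525);print(L,M.T@(L-s['eef_pos'])/.025, s['eef_pos'])
E
```

```text
((308.6341857910156, 256.3242492675781), (78.45123291015625, 82.51725769042969), 73.9238052368164)
[ 0.51404722 -0.22194005  0.0525    ] [ 0.02766771 -0.02499883  3.2193091 ] [ 0.51415498 -0.22268923  0.13298457]
```

```bash
python3 -m creep '[0,0,0.3,0, 0,0,1,0, 0,0,2,0, 0,0,3,0, 0,0,3.8,0, 0,0,4.4,0, 0,0,4.65,0, 0,0,4.65,0, 0,0,4.65,0]'
python3 -m creep '[0,0,0,0,0,0,0,0,0,0,0,0,0,0,0,0,0,0,0,0,0,0,0,0,0,0,0,0,0,0,0,0,0,0,0,0,0,0,0,0]' 255 50
python3 - <<'E'
from h import *
print(ctrl.get_state()['opening']);snap('wrist','w3.png')
E
```

```text
time: 3.73
eef_pos: [0.5138, -0.2221, 0.0157]
tcp_rot: [0.834, 0.552, 0.0, 0.0]
contact_force: [0.5, -0.0, -0.2]
opening: 1.004
time: 4.57
eef_pos: [0.5144, -0.2225, 0.0168]
tcp_rot: [0.834, 0.552, 0.001, 0.001]
contact_force: [-0.8, 0.1, 6.2]
opening: 0.645
0.6450598223724326
```

View pics/w3.png

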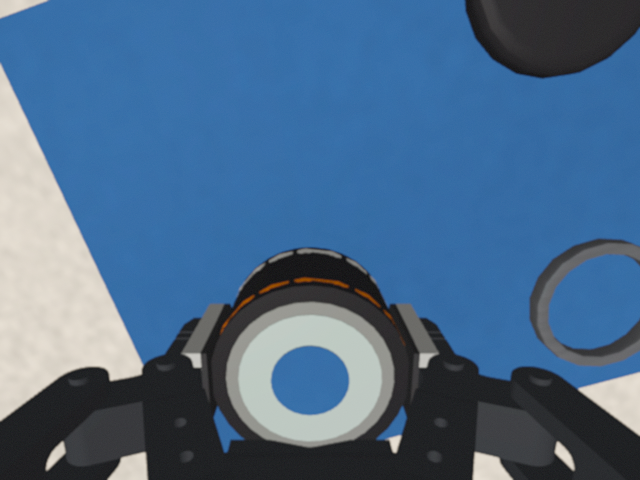

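The lens is gripped, 55 mm between the jaws, with its glass centre at about (310,378). Next I lift it and carry it to where the camera looks straight down on the mount.

```bash
python3 - <<'E'
from h import *
from scipy.spatial.transform import Rotation as R
s=ctrl.get_state(); M=R.from_quat(s['tcp_rot']).as_matrix()
for uv in((310.5,374),(310,380)): print(M.T@(ray('wrist',uv,.0525)-s['eef_pos']))
E
python3 -m creep '[0,0,-0.2,0, 0,0,-0.8,0, 0,0,-1.6,0, 0,0,-2.6,0, 0,0,-3.6,0, 0,0,-4.6,0, 0,0,-5.6,0, 0.3,-0.15,-6.4,0, 1,-0.5,-7,0, 2,-1,-7.3,0, 3,-1.5,-7.4,0, 4,-2,-7.4,0, 5,-2.5,-7.4,0, 6,-3,-7.4,0, 7,-3.5,-7.4,0, 8,-4,-7.4,0, 9,-4.5,-7.4,0, 10,-5,-7.4,0, 11,-5.55,-7.4,0, 11.6,-5.9,-7.4,0]'
python3 -m creep '[0.3,-0.15,0,0,0.55,-0.25,0,0,0.55,-0.25,0,0,0.55,-0.25,0,0,0.55,-0.25,0,0]'
python3 - <<'E'
from h import *
s=ctrl.get_state();print(s['eef_pos'],s['qpos'],s['contact_force'],s['wrist_torque'])
snap('wrist','w4.png')
E
```

```text
[ 0.00071339  0.00018922 -0.03570412]
[-1.23354139e-03  4.77301785e-05 -3.57034535e-02]
time: 6.28
eef_pos: [0.4892, 0.1051, 0.1992]
tcp_rot: [0.833, 0.553, -0.001, -0.001]
contact_force: [-0.7, -0.1, -2.7]
opening: 0.642
time: 6.7
eef_pos: [0.4903, 0.117, 0.2]
tcp_rot: [0.834, 0.552, -0.0, 0.0]
contact_force: [-0.3, -0.6, -2.3]
opening: 0.646
[0.4903163  0.11696683 0.19995248] [ 3.28524639e-02 -6.63136119e-02  2.02014890e+00 -4.38839492e-04
  1.18801640e+00  4.34695998e-01] [-0.27586385 -0.57399411 -2.26567474] [0.02958191 0.00854264 0.06706243]
```

View pics/w4.png

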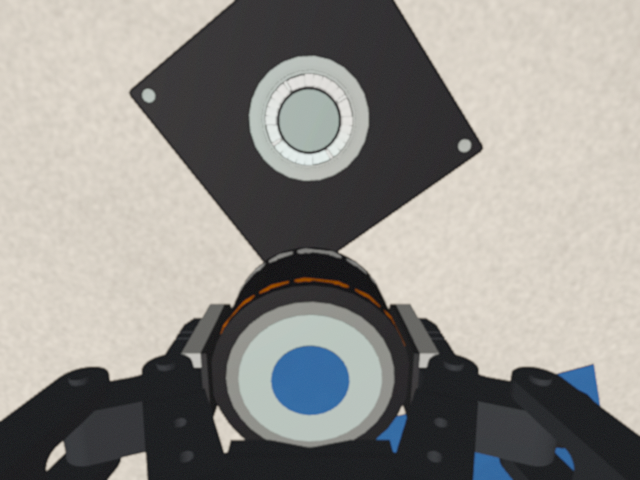

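```bash
cat > fit.py <<'E'
from h import *
from scipy.spatial.transform import Rotation as R
import sys
f,cx,cy,rr=sys.argv[1],*map(int,sys.argv[2:5])
s=ctrl.get_state(); M=R.from_quat(s['tcp_rot']).as_matrix()
im=cv2.imread('pics/'+f); g=im.max(2)
m=(g>100).astype(np.uint8); q=np.zeros_like(m); cv2.circle(q,(cx,cy),rr,1,-1); m*=q
c=max(cv2.findContours(m,0,2)[0],key=cv2.contourArea); e=cv2.fitEllipse(cv2.convexHull(c));print(e)
L=ray('wrist',e[0],.101);print(L,M.T@(L-s['eef_pos'])/.025)
a=60; cv2.imwrite('pics/z_'+f,cv2.resize(im[max(0,cy-a-10):cy+a+10,cx-a-10:cx+a+10],None,fx=4,fy=4,interpolation=2))
E
python3 fit.py w4.png 309 118 75
```

```text
((308.53582763671875, 117.81550598144531), (120.57664489746094, 125.61897277832031), 0.5521867275238037)
[0.51848436 0.18494254 0.101     ] [ 2.94556178 -0.02943735  3.9591984 ]
```

View pics/z_w4.png

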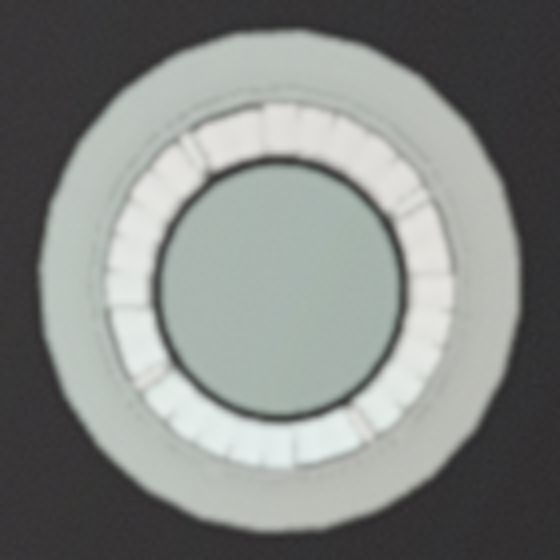

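The stops in the collar show faintly at image angles of about 33° + 90k, each with a gap clockwise of it. The collar centre is at (308.5,117.8). Next I fit the held lens's own axis through the same camera.

```bash
python3 - <<'E'
from h import *
from scipy.spatial.transform import Rotation as R
s=ctrl.get_state(); M=R.from_quat(s['tcp_rot']).as_matrix()
c=imaging.camera_info('wrist')
# tool->cam from reported pose pair; project circles in tool frame
im=cv2.imread('pics/w4.png')
K=np.array(c['intrinsics']);C=R.from_quat(c['attitude']).as_matrix()
Rt=np.array([[0,-.963,-.27],[1,0,0],[0,-.27,.963]]);o=np.array([.0683,0,-.1434])
def proj(p): q=(p-o)@Rt; return q[:,:2]/q[:,2:]*K[0,0]+K[:2,2]
t=np.linspace(0,2*np.pi,100)
g=cv2.cvtColor(im,cv2.COLOR_BGR2HSV)
m=((g[...,2]>100)).astype(np.uint8); q=np.zeros_like(m); cv2.ellipse(q,(311,376),(92,82),0,0,360,1,-1); m*=q
ct=max(cv2.findContours(m,0,2)[0],key=cv2.contourArea); e=cv2.fitEllipse(ct);print(e)
for dx in(-.002,0,.002):
  for r in (.025,.028):
    p=np.c_[dx+r*np.cos(t),r*np.sin(t),0*t-.0373]; print(dx,r,cv2.fitEllipse(proj(p).astype(np.float32)))
cv2.imwrite('pics/l4.png',cv2.resize(im[230:470,190:430],None,fx=2.5,fy=2.5))
E
```

```text
((309.717529296875, 374.70306396484375), (144.68666076660156, 168.2285919189453), 89.8458023071289)
-0.002 0.025 ((309.73760986328125, 381.1307678222656), (154.95245361328125, 176.61744689941406), 90.0)
-0.002 0.028 ((309.73760986328125, 380.0283508300781), (173.68434143066406, 197.8899383544922), 90.0)
0 0.025 ((309.73760986328125, 374.8658752441406), (156.34739685058594, 177.41065979003906), 90.0)
0 0.028 ((309.73760986328125, 373.74853515625), (175.2491455078125, 198.77938842773438), 90.0)
0.002 0.025 ((309.73760986328125, 368.54412841796875), (157.7612762451172, 178.21102905273438), 90.0)
0.002 0.028 ((309.73760986328125, 367.41156005859375), (176.83523559570312, 199.67689514160156), 90.0)
```

View pics/l4.png

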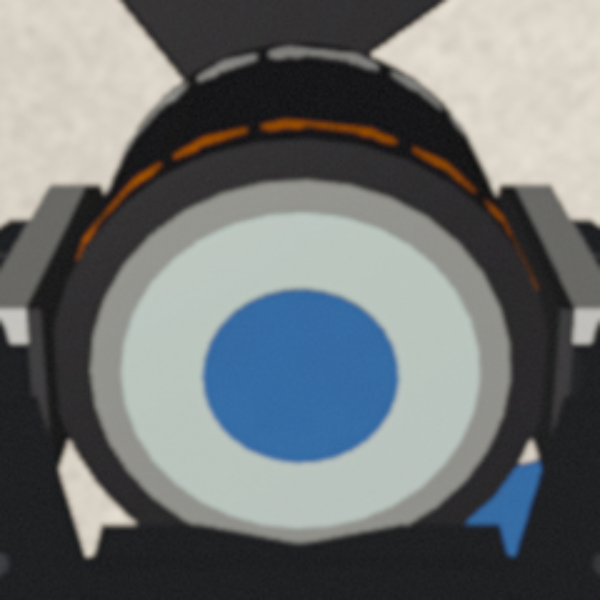

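```bash
cat > mt.py <<'E'
import numpy as np,sys
u,v,z=map(float,sys.argv[1:4])
Rt=np.array([[0,-.963,-.27],[1,0,0],[0,-.27,.963]]);o=np.array([.0683,0,-.1434])
d=Rt@np.array([(u-309.738)/427.298,(v-247.717)/427.298,1]);print((o+d*(z-o[2])/d[2])/.025)
E
python3 mt.py 308.54 117.82 .09875
python3 -m creep '[0.2,0,0,0, 0.5,0,0,0, 0.9,0,0,0, 1,0,0,0, 1,0,0,0, 1,0,0,0]'
python3 - <<'E'
from h import *
snap('wrist','w5.png')
E
python3 fit.py w5.png 309 165 75
```

```text
[ 2.94283681 -0.02598492  3.95      ]
time: 7.25
eef_pos: [0.4999, 0.1412, 0.1999]
tcp_rot: [0.833, 0.553, -0.0, -0.0]
contact_force: [-0.7, 0.0, -1.2]
opening: 0.643
((309.8650817871094, 166.79403686523438), (116.93359375, 118.4960708618164), 3.957995891571045)
[0.51829243 0.18472368 0.101     ] [1.89747315e+00 1.83573272e-04 3.95705414e+00]
```

View pics/w5.png

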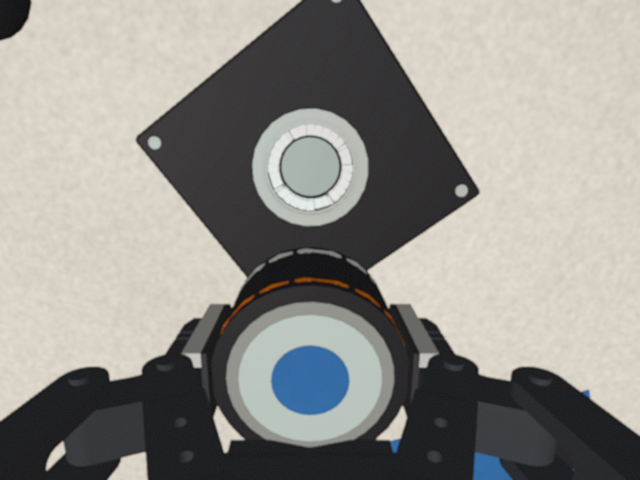

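```bash
python3 mt.py 309.87 166.8 .09875; python3 -m creep '[0.2,0,0,0, 0.7,0,0.1,0, 1.2,0,0.4,0, 1.6,0,1,0, 1.85,-0.01,1.8,0, 1.91,-0.01,2.5,0, 1.91,-0.01,2.9,0, 1.91,-0.01,3.1,0, 1.91,-0.01,3.2,0, 1.91,-0.01,3.2,0,1.91,-0.01,3.2,0,1.91,-0.01,3.2,0]'
python3 - <<'E'
from h import *
s=ctrl.get_state();print(s['eef_pos'],s['contact_force'],s['wrist_torque'])
snap('scene','s6.png');snap('wrist','w6.png')
im=cv2.imread('pics/s6.png');cv2.imwrite('pics/s6c.png',cv2.resize(im[180:330,310:480],None,fx=4,fy=4,interpolation=2))
E
```

```text
[1.89496875e+00 2.95048943e-03 3.95000000e+00]
time: 8.3
eef_pos: [0.5192, 0.185, 0.1214]
tcp_rot: [0.834, 0.552, 0.001, 0.0]
contact_force: [0.6, 0.2, -1.9]
opening: 0.646
[0.51920447 0.18496397 0.12139108] [ 0.56990197  0.22373004 -1.92769806] [ 0.00222145 -0.03665617 -0.00294378]
```

View pics/s6c.png

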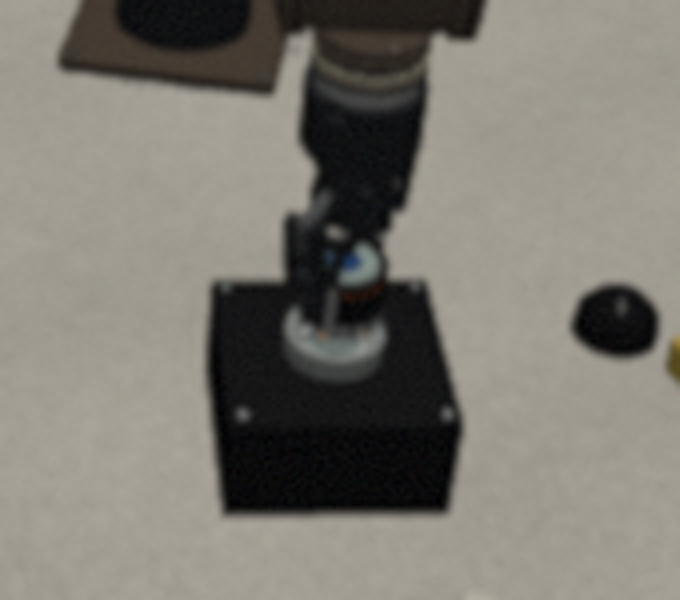

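View pics/w6.png

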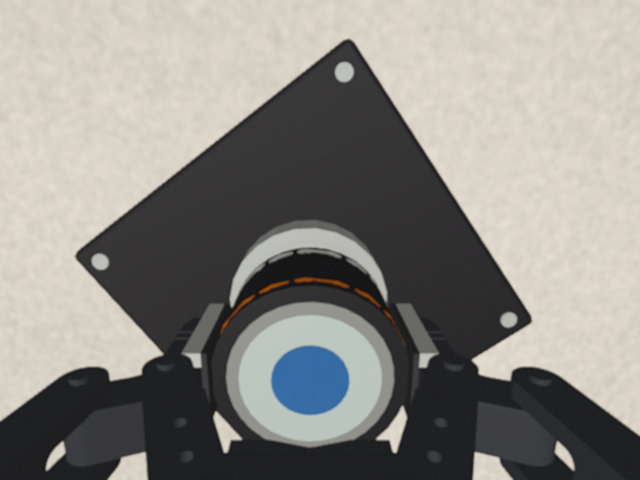

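```bash
cat > ov.py <<'E'
import numpy as np,cv2
from scipy.optimize import least_squares
K=427.298
Rt=np.array([[0,-.963,-.27],[1,0,0],[0,-.27,.963]]);o=np.array([.0683,0,-.1434])
def proj(p): q=(p-o)@Rt; return q[:,:2]/q[:,2:]*K+[309.738,247.717]
t=np.linspace(0,2*np.pi,400)
def circ(x,y,z,r): return proj(np.c_[x+r*np.cos(t),y+r*np.sin(t),0*t+z])
E
python3 - <<'E'
from ov import *
from scipy.optimize import least_squares
for f,x0,z,crop in(('w4',2.943,.09875,(309,118)),('w5',1.9,.09875,(309,167)),('w6',0,.01875,(309,260))):
    im=cv2.imread(f'pics/{f}.png'); 
    b=cv2.resize(im,None,fx=4,fy=4,interpolation=2)
    for r,col in((.032,(0,0,255)),(.024,(0,255,0))):
        cv2.polylines(b,[np.round((circ(x0*.025,0,z,r)+.5)*4).astype(int)],True,col,1)
    cx,cy=crop; b=b[(cy-72)*4:(cy+72)*4,(cx-90)*4:(cx+90)*4]; cv2.imwrite(f'pics/ov_{f}.png',b)
    if f!='w6': print(f,cv2.fitEllipse(circ(x0*.025,0,z,.032).astype(np.float32)))
E
```

```text
w4 ((309.7380065917969, 115.51043701171875), (118.0762939453125, 123.4854736328125), 179.99998474121094)
w5 ((309.7380065917969, 164.4678497314453), (114.59066009521484, 116.30245208740234), 179.99998474121094)
```

View pics/ov_w5.png

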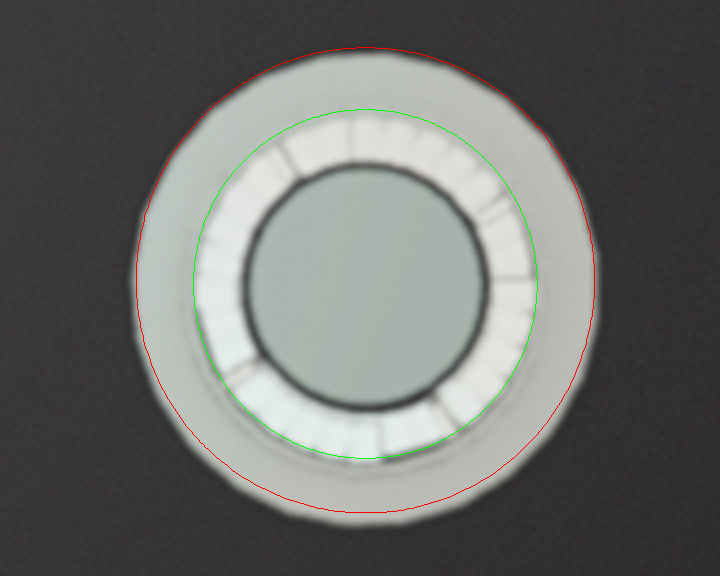

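View pics/ov_w6.png

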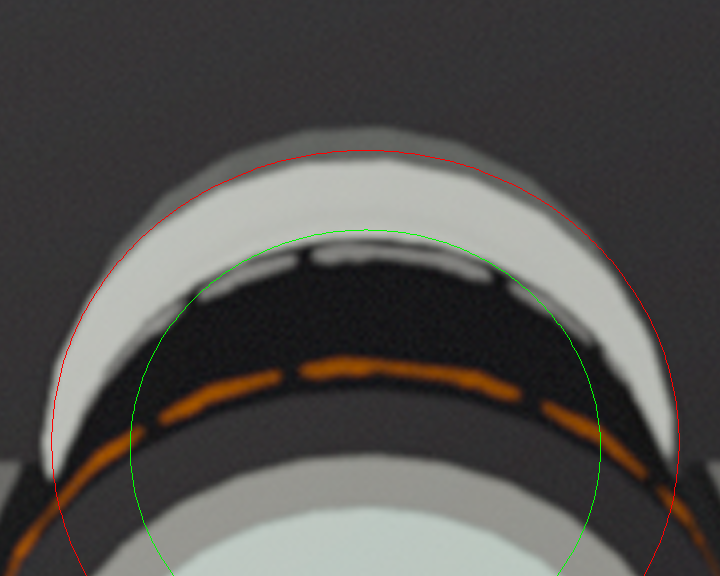

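View pics/ov_w4.png

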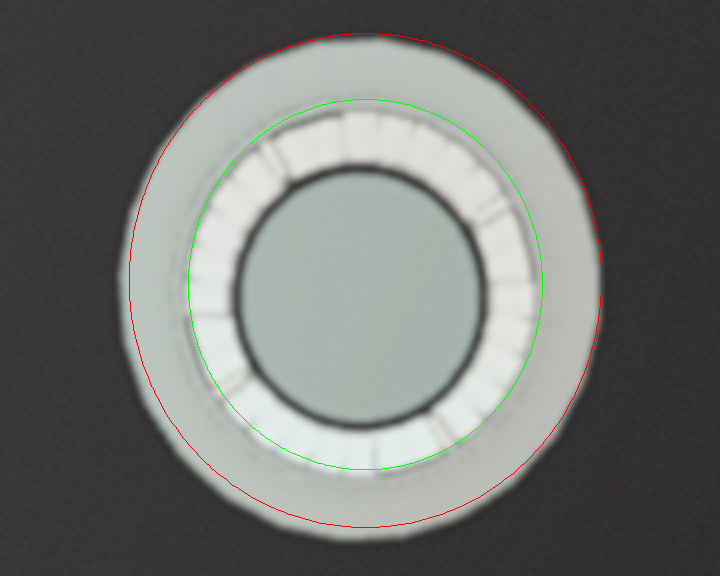

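```bash
python3 - <<'E'
from ov import *
def fit(pts,x0,z,free):
    def res(p):
        c=circ(p[0]*.025,p[1]*.025,p[2] if free else z,.032 if free else p[2])
        return np.min(np.linalg.norm(pts[:,None]-c[None],axis=2),1)
    r=least_squares(res,[x0,0,z if free else .032],x_scale=[1,1,.1]);return r.x.round(4),np.sqrt(np.mean(r.fun**2)).round(2)
for f,x0,z,(cx,cy,rr) in(('w4',2.9,.09875,(309,118,75)),('w5',1.85,.09875,(309,165,75))):
    g=cv2.imread(f'pics/{f}.png').max(2); m=(g>115).astype(np.uint8);q=np.zeros_like(m);cv2.circle(q,(cx,cy),rr,1,-1)
    c=max(cv2.findContours(m*q,0,1)[0],key=cv2.contourArea)[:,0].astype(float)
    print(f,fit(c,x0,z,0),fit(c,x0,z,1))
g=cv2.imread('pics/w6.png').max(2).astype(float); pts=[]
for u in range(240,384,2):
    col=g[200:300,u]; v=np.where(col>150)[0]
    if len(v): 
        v=v[0]; a,b=col[v-1],col[v]; pts.append((u,200+v-1+(150-a)/(b-a)))
for v in range(245,295,3):
    row=g[v,215:400]; k=np.where(row>130)[0]
    if len(k): pts+=[(215+k[0]-.5,v),(215+k[-1]+.5,v)]
pts=np.array(pts);print(pts[::12].round(1).tolist()); print(fit(pts,0,.01875,0),fit(pts,0,.01875,1))
E
```

```text
w4 (array([ 2.8934, -0.0273,  0.0323]), np.float64(0.41)) (array([ 2.8916, -0.0271,  0.0964]), np.float64(0.41))
w5 (array([1.8467e+00, 1.2000e-03, 3.2300e-02]), np.float64(0.41)) (array([1.8553e+00, 1.2000e-03, 9.6400e-02]), np.float64(0.41))
[[240.0, 265.0], [264.0, 240.8], [288.0, 230.4], [312.0, 227.9], [336.0, 232.2], [360.0, 246.4], [256.5, 245.0], [240.5, 263.0], [232.5, 281.0]]
(array([-0.0443, -0.0251,  0.032 ]), np.float64(0.46)) (array([-0.0396, -0.026 ,  0.0182]), np.float64(0.44))
```

```bash
python3 -m creep '[-0.02,-0.01,0,0, -0.045,-0.02,0.04,0, -0.045,-0.02,0.1,0, -0.045,-0.02,0.16,0, -0.045,-0.02,0.2,0, -0.045,-0.02,0.24,0, -0.045,-0.02,0.26,0, -0.045,-0.02,0.28,0,-0.045,-0.02,0.28,0]'
python3 -c "
from h import *
s=ctrl.get_state();print(s['eef_pos'],s['contact_force'],s['wrist_torque'])"
```

```text
time: 9.15
eef_pos: [0.5173, 0.1841, 0.1129]
tcp_rot: [0.834, 0.552, -0.0, -0.0]
contact_force: [-0.2, 0.0, -1.4]
opening: 0.643
[0.51734982 0.18412627 0.11293987] [-0.24169952  0.02346575 -1.42958293] [ 0.0041365  -0.01720092  0.00013528]
```

```bash
for i in 1; do python3 -m creep '[0,0,0.02,0,0,0,0.04,0,0,0,0.06,0,0,0,0.06,0]'; done; python3 -m creep '[0,0,0.02,0,0,0,0.03,0,0,0,0.03,0]'
```

```text
time: 9.48
eef_pos: [0.5173, 0.1841, 0.1115]
tcp_rot: [0.834, 0.552, -0.0, -0.0]
contact_force: [0.4, 0.7, -1.1]
opening: 0.64
time: 9.73
eef_pos: [0.5173, 0.1841, 0.1107]
tcp_rot: [0.834, 0.552, -0.0, -0.0]
contact_force: [0.3, 0.4, -1.5]
opening: 0.642
```

```bash
python3 -m creep '[0,0,0.01,0,0,0,0.02,0,0,0,0.03,0,0,0,0.03,0]'
```

```text
time: 10.07
eef_pos: [0.5174, 0.1841, 0.11]
tcp_rot: [0.834, 0.552, -0.0, -0.0]
contact_force: [0.1, -0.4, -1.8]
opening: 0.642
```

```bash
python3 -m creep '[0,0,0.01,0,0,0,0.02,0,0,0,0.03,0,0,0,0.03,0]'
```

```text
time: 10.4
eef_pos: [0.5175, 0.1842, 0.1097]
tcp_rot: [0.834, 0.552, 0.0, 0.0]
contact_force: [-0.4, -0.6, 0.4]
opening: 0.643
```

```bash
python3 -m creep '[0,0,0.01,0,0,0,0.02,0,0,0,0.02,0]'
```

```text
time: 10.65
eef_pos: [0.5176, 0.1842, 0.1096]
tcp_rot: [0.834, 0.552, 0.0, 0.0]
contact_force: [-2.9, -1.4, 4.7]
opening: 0.643
```

```bash
python3 -m creep '[0,0,0.01,0,0,0,0.02,0,0,0,0.02,0]'
```

```text
time: 10.9
eef_pos: [0.5176, 0.1842, 0.1094]
tcp_rot: [0.834, 0.552, 0.0, 0.0]
contact_force: [-3.6, -0.5, 7.0]
opening: 0.644
```

```bash
python3 -m creep '[0,0,-0.005,-0.5,0,0,-0.01,-1,0,0,-0.015,-1.5,0,0,-0.02,-2,0,0,-0.02,-2]'; python3 -c "
from h import *
s=ctrl.get_state();print(s['eef_pos'],s['contact_force'],s['wrist_torque'])"
```

```text
time: 11.32
eef_pos: [0.5186, 0.1842, 0.1095]
tcp_rot: [0.782, 0.623, 0.001, 0.001]
contact_force: [1.0, -0.5, 2.2]
opening: 0.64
[0.51859842 0.18419403 0.1094522 ] [ 0.96736227 -0.50385506  2.18979294] [ 0.03138959 -0.10114405  0.06052037]
```

```bash
python3 -m creep '[0,0,0.01,-0.5,0,0,0.01,-1,0,0,0.01,-1.5,0,0,0.01,-2,0,0,0.01,-2]'; python3 -c "
from h import *
s=ctrl.get_state();print(s['eef_pos'],s['contact_force'],s['wrist_torque'])"
```

```text
time: 11.73
eef_pos: [0.5169, 0.184, 0.1075]
tcp_rot: [0.725, 0.689, -0.001, -0.0]
contact_force: [-0.1, 0.1, -1.6]
opening: 0.641
[0.51688556 0.1839756  0.10748486] [-0.11466142  0.14271373 -1.55678713] [-0.04610946 -0.02185088  0.01054203]
```

```bash
python3 -m creep '[0,0,0.02,0,0,0,0.04,0,0,0,0.06,0,0,0,0.06,0]'
```

```text
time: 12.07
eef_pos: [0.5172, 0.1841, 0.1067]
tcp_rot: [0.725, 0.688, -0.0, -0.0]
contact_force: [0.1, 0.4, -1.1]
opening: 0.644
```

```bash
python3 -m creep '[0,0,0.02,0,0,0,0.04,0,0,0,0.04,0]'
```

```text
time: 12.32
eef_pos: [0.5173, 0.1841, 0.106]
tcp_rot: [0.725, 0.689, -0.0, -0.0]
contact_force: [0.1, 0.2, -2.2]
opening: 0.648
```

```bash
python3 -m creep '[0,0,0.02,0,0,0,0.04,0,0,0,0.04,0]'
```

```text
time: 12.57
eef_pos: [0.5173, 0.1841, 0.105]
tcp_rot: [0.725, 0.689, -0.0, -0.0]
contact_force: [-0.1, 1.2, -2.3]
opening: 0.645
```

```bash
python3 -m creep '[0,0,0.02,0,0,0,0.04,0,0,0,0.04,0]'
```

```text
time: 12.82
eef_pos: [0.5175, 0.1842, 0.1045]
tcp_rot: [0.725, 0.689, 0.0, 0.0]
contact_force: [-1.2, 0.1, 0.5]
opening: 0.641
```

Pressure went free after about 20° of backward turn, and contact came back some 5.5 mm lower. That matches the real drop rather than the 3 mm slip. Now I turn it forward, following down.

```bash
python3 -m creep '[0,0,0.005,0.4,0,0,0.015,0.9,0,0,0.02,1.4,0,0,0.025,2,0,0,0.025,2]'; python3 -c "
from h import *
s=ctrl.get_state();print(s['eef_pos'],s['contact_force'],s['wrist_torque'])"
```

```text
time: 13.23
eef_pos: [0.518, 0.1843, 0.104]
tcp_rot: [0.783, 0.622, 0.001, 0.0]
contact_force: [-0.3, -0.8, 0.9]
opening: 0.643
[0.51798469 0.18426728 0.10396543] [-0.25729509 -0.75839606  0.93425769] [-0.00887105 -0.04198303  0.0129583 ]
```

```bash
python3 -m creep '[0,0,0.01,0.5,0,0,0.015,1,0,0,0.02,1.5,0,0,0.025,2,0,0,0.025,2]'; python3 -c "
from h import *
s=ctrl.get_state();print(s['eef_pos'],s['contact_force'],s['wrist_torque'])"
```

```text
time: 13.65
eef_pos: [0.5181, 0.1843, 0.1035]
tcp_rot: [0.834, 0.552, 0.001, 0.0]
contact_force: [0.7, 0.0, 1.5]
opening: 0.644
[0.51808039 0.18426602 0.10345047] [0.68335774 0.03602243 1.5179197 ] [ 0.09556764 -0.0486213  -0.05270317]
```

```bash
python3 -m creep '[0,0,0.005,0.5,0,0,0.01,1,0,0,0.015,1.5,0,0,0.02,2,0,0,0.02,2]'; python3 -c "
from h import *
s=ctrl.get_state();print(s['eef_pos'],s['contact_force'],s['wrist_torque'])"
```

```text
time: 14.07
eef_pos: [0.518, 0.1842, 0.1029]
tcp_rot: [0.878, 0.478, 0.001, 0.0]
contact_force: [-1.0, -0.0, 0.9]
opening: 0.645
[0.51803292 0.18422222 0.10291273] [-0.9844929  -0.02573824  0.8948911 ] [ 0.00926899 -0.06530222 -0.03477076]
```

```bash
python3 -m creep '[0,0,0.006,0.5,0,0,0.012,1,0,0,0.017,1.5,0,0,0.022,2,0,0,0.022,2]'; python3 -c "
from h import *
s=ctrl.get_state();print(s['eef_pos'],s['contact_force'],s['wrist_torque'])"
```

```text
time: 14.48
eef_pos: [0.518, 0.1842, 0.1024]
tcp_rot: [0.917, 0.4, 0.001, 0.0]
contact_force: [0.9, 0.4, 2.2]
opening: 0.644
[0.51804918 0.18423067 0.10241997] [0.86084803 0.35613893 2.18425425] [-0.00386001 -0.11897176  0.00473638]
```

```bash
python3 -m creep '[0,0,0.006,0.5,0,0,0.012,1,0,0,0.012,1]'; python3 -c "
from h import *
s=ctrl.get_state();print(s['eef_pos'],s['contact_force'],s['wrist_torque'])"
```

```text
time: 14.73
eef_pos: [0.5181, 0.1841, 0.1023]
tcp_rot: [0.933, 0.36, 0.001, 0.0]
contact_force: [0.2, -0.1, 3.1]
opening: 0.644
[0.51807776 0.18409333 0.10225261] [ 0.1907364  -0.07597053  3.13262291] [-0.10221034 -0.09066219 -0.08659623]
```

```bash
python3 -m creep '[0,0,0.005,0.5,0,0,0.01,1,0,0,0.01,1]'; python3 -c "
from h import *
s=ctrl.get_state();print(s['eef_pos'],s['contact_force'],s['wrist_torque'])"
```

```text
time: 14.98
eef_pos: [0.5181, 0.1842, 0.1022]
tcp_rot: [0.948, 0.319, 0.001, 0.0]
contact_force: [0.3, -0.7, 5.6]
opening: 0.641
[0.51807913 0.18415717 0.10223773] [ 0.25341655 -0.69170994  5.60495425] [-0.11334104  0.07600276 -0.08723458]
```

```bash
python3 -m creep '[0,0,0.005,0.5,0,0,0.01,1,0,0,0.01,1]'; python3 -c "
from h import *
s=ctrl.get_state();print(s['eef_pos'],s['contact_force'],s['wrist_torque'])
snap('wrist','w7.png')
im=snap('scene','s7.png')[:,:,::-1];cv2.imwrite('pics/s7c.png',cv2.resize(im[180:330,310:480],None,fx=4,fy=4,interpolation=2))"
```

```text
time: 15.23
eef_pos: [0.5182, 0.1842, 0.1022]
tcp_rot: [0.961, 0.277, 0.001, 0.0]
contact_force: [-0.2, 1.0, 6.3]
opening: 0.64
[0.51818256 0.18424144 0.1022214 ] [-0.23486882  0.97363373  6.3396545 ] [-0.07504857  0.09874923 -0.1508763 ]
```

View pics/s7c.png

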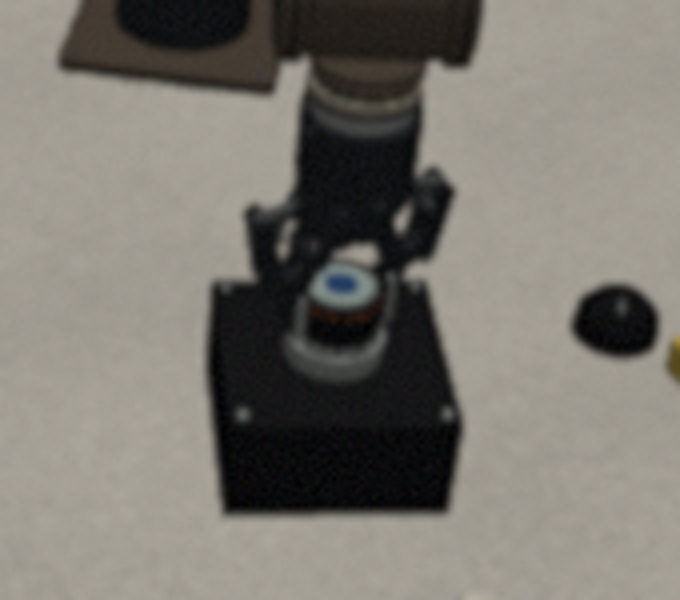

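View pics/w7.png

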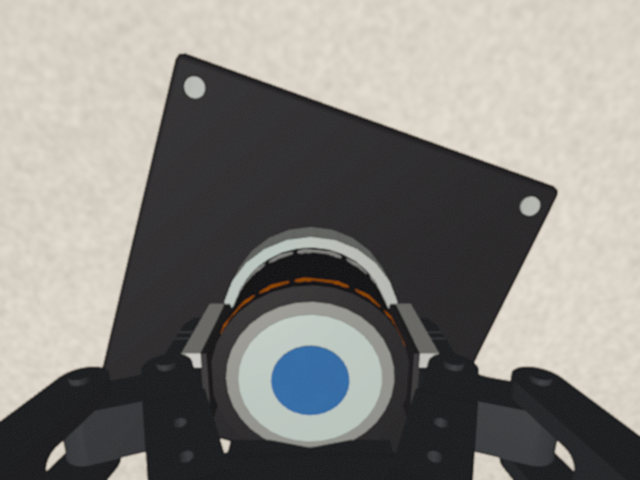

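```bash
python3 -m creep '[0,0,-0.01,0,0,0,-0.02,0,0,0,-0.03,0,0,0,-0.03,0]'; python3 -m creep '[0,0,0,0,0,0,0,0,0,0,0,0,0,0,0,0,0,0,0,0,0,0,0,0,0,0,0,0]' 0
python3 -c "
from h import *
s=ctrl.get_state();print(s['eef_pos'],s['contact_force'],s['wrist_torque'],s['opening'])
snap('wrist','w8.png')"
```

```text
time: 15.67
eef_pos: [0.5181, 0.1842, 0.1022]
tcp_rot: [0.961, 0.277, 0.001, 0.0]
contact_force: [0.6, 0.5, 4.2]
opening: 0.641
time: 16.25
eef_pos: [0.5173, 0.1841, 0.1016]
tcp_rot: [0.961, 0.276, -0.0, -0.0]
contact_force: [0.3, -0.7, 0.6]
opening: 1.0
[0.51725813 0.18409082 0.10156266] [ 0.3464659  -0.72835713  0.55169944] [-0.01935984  0.01447463  0.02154789] 0.9999236245986384
```

View pics/w8.png

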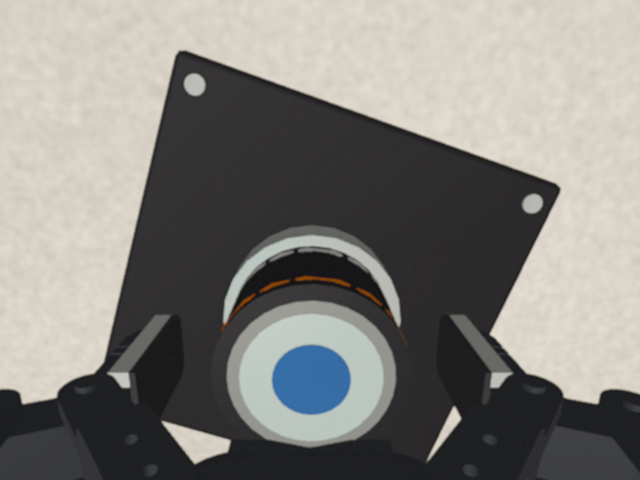

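The jaws are fully clear of the lens, which stayed put. I'll retreat upward and check that it is flush.

```bash
python3 -m creep '[0,0,-0.2,0,0,0,-0.7,0,0,0,-1.5,0,0,0,-2.4,0,-0.3,0,-3.3,0,-0.8,0,-4,0,-1.4,0,-4.4,0,-2,0,-4.6,0,-2.6,0,-4.6,0,-3,0,-4.6,0,-3,0,-4.6,0,-3,0,-4.6,0]'
python3 -c "
from h import *
s=ctrl.get_state();print(s['eef_pos'],s['contact_force'])
snap('wrist','w9.png')
im=snap('scene','s9.png')[:,:,::-1];a=cv2.resize(im[210:320,340:440],None,fx=5,fy=5,interpolation=2)
im=snap('top','t9.png')[:,:,::-1];b=cv2.resize(im[180:290,190:290],None,fx=3,fy=5,interpolation=2)
cv2.imwrite('pics/s9c.png',np.hstack([a,b]))"
```

```text
time: 17.3
eef_pos: [0.454, 0.1443, 0.2173]
tcp_rot: [0.961, 0.276, 0.001, 0.0]
contact_force: [-0.1, -0.9, 0.1]
opening: 0.997
[0.45395093 0.14430103 0.21734145] [-0.08510414 -0.92978421  0.12217303]
```

View pics/w9.png

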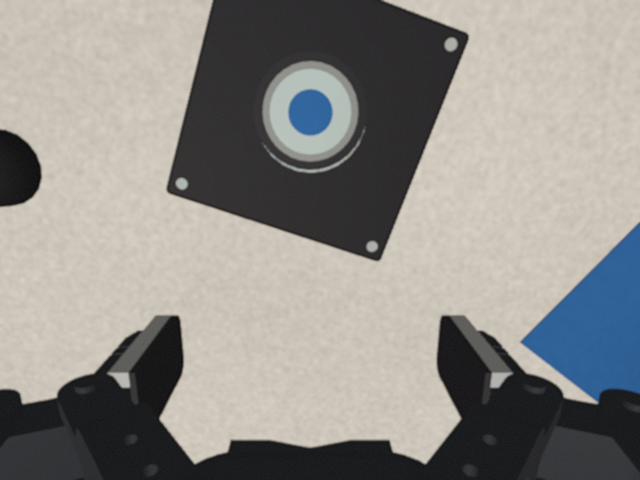

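View pics/s9c.png

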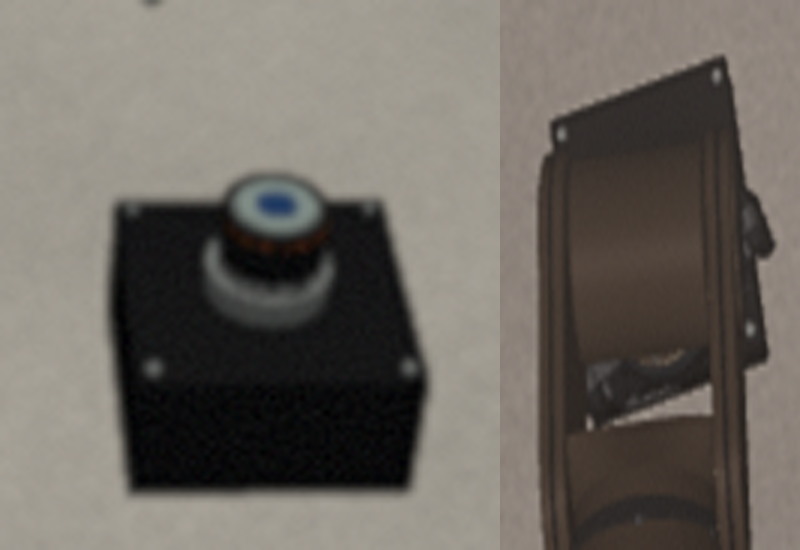

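```bash
python3 -c "
from h import *
print(ctrl.sign_off(), ctrl.get_state()['time'])"
```

```text
the job is handed in; nothing more can be done
the job is handed in; nothing more can be done
```

The lens is on the mount and, as far as I could measure, fully home. I let go, backed the arm clear and handed the job in at about 17.5 s.

- **Finding the thread:** I gripped the barrel, centred the lens over the mount with the wrist camera and lowered it until it touched the ledges with about 9 N. I then turned it backward about 20°. The pressure went free and contact came back about 5.5 mm lower, so it was the real drop, not the 3 mm slip off a stop.
- **Screwing home:** I turned it forward about 55° in all, following it down. It sank about 2.3 mm over the first 45°, then stayed at the same height for the last 10°. That height matches the shoulder on the rim to about 1 mm. The turning torque was only about 0.15 N m at the end.
- **Forces:** Every reading at the end of a move stayed under about 10 N between lens and mount, against the 25 N limit. I did not read the force during the moves.
- **Last look:** The lens stands upright in the mount and did not move when the jaws opened. The gripper was clear of everything and read no contact.

**Not confirmed:**
- The pictures are too coarse to prove a sub-millimetre flush fit, so "fully home" rests on the force and height readings.
- The image network once took the filter ring for the lens, so I located the lens from the picture instead.
- My first centring fit was about 1 mm off, and I corrected it before lowering the lens into the mount.

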